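# Pair a boxed item with its picking bin by scanning both labels

## Task

Book the blue boxed item on the desk into the yellow picking bin: take the cordless barcode scanner out of its holder, read the label on top of the box first and then the label on the slanted tag at the front of the bin. For each reading hold the scanner free in the air about 10 cm off the label, square to it, aimed at the middle of the barcode with the scan line running across all the bars, and keep it still for a good second. Then lower the scanner, without dropping it, nose down into its holder and let go; leave the box and everything else on the desk where they stand.

Things in the scene. Friction and masses are not known exactly. Their poses are not given: they have to be found in the camera images.
- scanner: Cordless pistol-grip barcode scanner, light grey with a dark nose, 0.19 kg, loose, nose down in the holder at the start. Origin and axes as scanner_window. Head along z: nose 46 (x) by 70 (y) mm up to z = 44, rear housing 42 by 50 mm up to z = 105. Handle to -x: 36 mm wide, out to x = -130, underside at z = 60 or more, its foot rising to z = 118 mm.
- scanner_window (a point): Centre of the read window on the scanner's nose. +z runs back through the head (up at the start): the beam leaves along -z; y is the head's width and the direction of the scan line; the handle sticks out to -x. It reads by itself, no trigger is pulled.
- scanner_grip (a point): Middle of the scanner's rear housing, on the head's axis 80 mm behind the window (z = 80 mm), axes as the window. Here the head is 50 mm wide along y with flat sides: take it from above, fingers closing along y. The head ends 25 mm above this point.
- holder: Scanner holder fixed to the desk: base 130 by 130 by 8 mm with an open black cup. Origin under the base's centre, z up. The nose stands on the cup's floor, 12 mm above the desk; cup 52 (x) by 76 (y) mm inside, walls to 48 mm, then flared out 5 mm, top at 57 mm. The scanner's y lies along the holder's y, its handle to the holder's -x at the start.
- box: The item: blue box with a light band, 110 (x) by 160 (y) by 70 (z) mm, loose, 0.4 kg, lying flat. Origin at the centre of its underside, z up.
- box_label: White barcode label 52 (x) by 84 (y) mm on top of the blue box, origin at the centre of its face 71 mm above the desk, z out of the face (up), y along the row of bars (the scan line must lie along y, either way round).
- bin: Yellow picking bin fixed to the desk, open above, with boxes in it. Origin on the desk under the middle of its front lip; it extends to x = 190 mm, 146 mm wide (y), front lip 59 mm high, back and rear sides 129 mm high, one box in it up to 155 mm.
- bin_label: White barcode label 52 (x) by 84 (y) mm on a slanted grey tag (62 by 94 mm) before the front lip of the bin. Origin at the centre of its face, 46 mm above the desk and 27 mm before the lip; z out of the face: upward, leaning 30 degrees from vertical to the bin's -x; y along the row of bars (horizontal; the scan line must lie along y, either way round).
- carton: Tall brown carton standing upright beside the box, 90 (x) by 120 (y) by 270 (z) mm, loose, 0.9 kg. It stands close by the box on its +x or its -x side, where a scanner handle pointing that way would strike it. Origin at the centre of its underside. Bystander.
- can: Spray can standing on the other side of the box, 58 mm across, 200 mm tall, loose. Origin at the centre of its underside. Bystander.
- cleaner: White bottle of cleaner with a red cap standing before the bin, 60 mm across, 170 mm tall, 160 to 240 mm out from the lip (bin's -x), loose. A scanner handle pointing down and out from the bin while its label is read would strike it. Origin at the centre of its underside. Bystander.
- mug: Blue mug standing beyond the holder, 76 mm across and 92 mm tall, with a handle. Origin at the centre of its underside. Bystander.
Not all that is in view belongs to the job. What is shaped like the scanner but brown or turquoise is not meant.

How it is judged:
On the way, in this order (a step that is already met when the one before it is completed fails the run):
1. box label read: scanner held, window 60 to 140 mm off, label centre within 15 mm of the beam in x and y, beam square and scan line along the bars' row to 17 degrees, still for 0.8 s (z of box_label in the frame of scanner_window between -0.14 and -0.06 m and x of box_label in the frame of scanner_window between -0.015 and 0.015 m and y of box_label in the frame of scanner_window between -0.015 and 0.015 m and z of scanner_window in the frame of box_label above 0.05 m and angle between the z axis of scanner_window and the z axis of box_label, either way round below 0.3 rad and angle between the y axis of scanner_window and the y axis of box_label, either way round below 0.3 rad and linear speed of scanner below 0.03 m/s and angular speed of scanner below 0.2 rad/s and contact force between the fingers and scanner above 0.5 N), for 0.8 s.
2. then the label on the bin's slanted tag is read, in the same way (z of bin_label in the frame of scanner_window between -0.14 and -0.06 m and x of bin_label in the frame of scanner_window between -0.015 and 0.015 m and y of bin_label in the frame of scanner_window between -0.015 and 0.015 m and z of scanner_window in the frame of bin_label above 0.05 m and angle between the z axis of scanner_window and the z axis of bin_label, either way round below 0.3 rad and angle between the y axis of scanner_window and the y axis of bin_label, either way round below 0.3 rad and linear speed of scanner below 0.03 m/s and angular speed of scanner below 0.2 rad/s and contact force between the fingers and scanner above 0.5 N), for 0.8 s.
At the end, for the whole second after the job is handed in: Scanner released, at rest, nose down on the floor of the holder's cup (window within 10 mm of its axis, 7 to 18 mm above the desk; upright and along the cup within 0.15 rad); box flat and within 12 mm of its place; carton, can, bottle and mug within 15 mm of theirs (horizontal distance between scanner_window and holder below 0.01 m and z of scanner_window in the frame of holder between 0.007 and 0.018 m and angle between scanner_window's own z axis and vertical below 0.15 rad and angle between the y axis of scanner_window and the y axis of holder, either way round below 0.15 rad and linear speed of scanner below 0.02 m/s and contact force between the fingers and scanner below 0.1 N and distance of box from where it was at the start of the episode below 0.012 m and angle between box's own z axis and vertical below 0.1 rad and distance of each of carton, can, cleaner, mug from where it was at the start of the episode below 0.015 m); the robot touches nothing.
It fails at once if the carton, can, bottle or mug is pushed (15 mm) or tipped (distance of any of carton, can, cleaner, mug from where it was at the start of the episode above 0.015 m or angle between any of carton, can, cleaner, mug's own z axis and vertical above 0.15 rad).
It fails at once if the blue box is shifted (12 mm) or tipped (distance of box from where it was at the start of the episode above 0.012 m or angle between box's own z axis and vertical above 0.1 rad).
It fails at once if the scanner is dropped: it falls free at over 0.5 m/s (contact force between the fingers and scanner below 0.02 N and linear speed of scanner above 0.5 m/s).
It also fails if it takes over 70 s, if anything falls off the work surface, if the arm or the gripper's body presses on something with over 40 N, if the wrist force passes 120 N, or if a joint passes its speed limit or range.

## Robot

A 6-joint arm with a two-finger parallel gripper is mounted at the origin on the work surface. World frame = base frame: x ahead of the robot, y to its left, z up, the work surface at z = 0. Lengths are in m, angles in rad, forces in N, time in s.
With the tool pointing down it reaches from about 0.35 to 0.775 m from the base axis. Payload 5.5 kg.
Tool frame: the origin (TCP) lies at the very end of the fingers, on their centre line; the grasp point (between the pads) lies 19 mm behind it; z points along the fingers, x is the direction in which the jaws open and shut, and the axes are right-handed (so a half turn about z gives the same grasp; the last joint's range is limited). The gripper opens to 85 mm and grips with 20 to 120 N. Pads are 22 mm wide; open, the fingers measure 114 mm over their backs; the gripper's body (76 mm by 85 mm) begins 54 mm behind the grasp point. The pads swing forward as they close: fully open they stand 13 mm farther back than shut.
Start: joints at [1.021, 0.313, 0.046, 1.304, 0, 1.431], TCP at [0.229, 0.527, 0.231] pointing down, gripper open.
Joint ranges: [-2.76, 2.76], [-0.86, 1.69], [-1.03, 1.26], [-2.2, 2.34], [-1.47, 1.5], [-3.14, 3.14]. Speed limits (rad/s): [2.57, 2.57, 3.14, 3.14, 3.14, 3.14].

## Interface

Orientations are given as a unit quaternion [w, x, y, z].
In Python, from workcell import monitor, eyes, ticket gives the robot as it stands.
- The arm moves only by the tool send_rows, never from a script. Its argument "targets" is a list of rows, each a list of 5 numbers: the shift along the world's x, y, z in m, then the turn about the world's z in degrees, then the closure in counts, from 0 (fully open) to 255 (shut). A call has 1 to 12 rows; each row shifts and turns the commanded pose from where the row before left it; what a row does not reach is not made up. A row lasts 1/10 s, in which the tool goes at most 50 mm and 8.59 degrees, less where a joint would pass 70% of its speed; a pose out of reach is approached as far as the arm can. A call is refused whole if a number of a shift passes 0.05 or a number of a turn 8.59, either way. A call with a gripper value outside its range is refused whole. The fingers move at their own pace and stop on an object; "newtons" is the grip in N (left out, the last holds). Time passes only in rows, so rows that do not move let the fingers close. It gives the time, the measured TCP pose, the force and the opening at its end, in the units of the state.
- monitor.get_state(): the state, without advancing time (a new reading comes with each control period).
- eyes.read_camera(name): name is "side" or "top"; returns a dict with "img" (480x640x3 uint8, red, green, blue), "z_map" (480x640 float32, m along the optical axis (not along the pixel's ray), 0 where there is no reading), "camera_matrix" (3x3 intrinsics, pixels), "k1" (the pictures are not rectified: a ray, as slopes to the right and down, at radius r is drawn at 1 + k1 r^2 times it, then the intrinsics apply), "pose" (4x4, takes a point from camera to world coordinates). Camera axes: x right, y down, z forward; pixel columns grow to the right and rows downward; lengths in m; the calibration is good to about 2 mm. A picture is of the moment at which its call begins.
- ticket.hand_in(): hands the job in, once; it reports no verdict.
Trained networks look in the newest picture that a camera, given by its name, has taken for a name from the list of things; names that differ only in an ending like _2 or _b are one class to them, and where a whole thing is asked for, a point or a joint stands for the part that bears it (a point fixed in the world has none). Each returns a list of dicts, best first, with "conf" (0 to 1); they miss things now and then, are a little off and sometimes report something else, mostly with a low value. They report only what shows in the picture. A call takes as long as a camera call. They do not tell look-alikes from the thing itself.
- eyes.spot_in(name, camera): "xyz" ([x, y, z] in m, in world coordinates, good to about 4 mm: the middle of the surface that is visible of it).
- eyes.tip_of(name, camera): "xyz" ([x, y, z] in m, in world coordinates, good to about 4 mm: a listed point, or the origin of a listed thing).
The state is a dict: "clock": time; "joint_pos": joint angles; "qvel": joint speeds; "tau": joint torques, N m; "tcp_pos": TCP position; "orientation": TCP orientation; "wrist_force": force on the tool from outside, world axes, zero at the start; "ft_torque": the same for the moment, N m; "finger_gap": finger opening in m.
Only numpy, scipy, OpenCV 4.12 (cv2) and the standard library are available. Lean on these libraries where they do the work, as an engineer would, in place of code of your own. Each camera call takes 0.05 s, during which the arm holds its last target.

## Working session

There is one attempt and no reset: what is moved stays moved. The work goes in short steps, Python scripts to look and compute and a tool call to move; the robot and the scene stay as the last step left them, time stands still between calls to the robot, and variables do not carry over. Pictures are saved under pics/ and viewed, and the job is handed in when it is done.

Besides the shell and the picture viewer there is one more tool, called after "Request:" as name(argument=value, ...) on one line, values as JSON. send_rows: Moves the arm, as the interface text tells. Its arguments: {"type":"object","properties":{"targets":{"type":"array"},"newtons":{"type":"number"}},"required":["targets"]}

```bash
ls; mkdir -p pics
python3 - <<'E'
from workcell import monitor, eyes, ticket
import cv2,numpy as np
print(monitor.get_state())
for n in ("side","top"):
    r=eyes.read_camera(n); cv2.imwrite(f"pics/{n}0.png",r["img"][...,::-1]); np.savez(f"{n}0.npz",**r)
    print(n,r["camera_matrix"],r["k1"],r["pose"])
    for t in ["scanner","scanner_window","scanner_grip","holder","box","box_label","bin","bin_label","carton","can","cleaner","mug"]:
        for f in (eyes.spot_in,eyes.tip_of):
            try: print(n,t,f.__name__,[(np.round(d["xyz"],3).tolist(),round(d["conf"],2)) for d in f(t,n)][:3])
            except Exception as e: print(t,e)
E
```

```text
pics
{'clock': 0.0, 'joint_pos': array([1.02138495e+00, 3.14022359e-01, 4.49558450e-02, 1.30360766e+00,
       1.11969559e-05, 1.43118531e+00]), 'qvel': array([-4.46083517e-04, -8.16272242e-04,  3.76274505e-04, -6.20101382e-04,
        5.29211639e-04,  9.24869167e-05]), 'tau': array([ 3.16873484e-04, -4.80625355e+01,  2.98534960e+01,  1.92875013e-02,
       -3.13999981e-04, -2.86405805e-05]), 'tcp_pos': array([0.2288296 , 0.5269328 , 0.23038693]), 'orientation': array([ 3.95614683e-04,  8.36189273e-01,  5.48440169e-01, -8.51526458e-04]), 'wrist_force': array([-0.11067173,  0.03418781,  0.46970049]), 'ft_torque': array([ 0.06619524, -0.01266371, -0.0228057 ]), 'finger_gap': 0.08543231405852597}
side [[574.05660107   0.         316.99237073]
 [  0.         574.05660107 233.31005652]
 [  0.           0.           1.        ]] -0.09912737714751782 [[ 0.84452918 -0.39004346  0.36692856 -0.0930992 ]
 [-0.5355021  -0.61872443  0.57481961 -1.07061168]
 [ 0.00282303 -0.68194295 -0.73139992  1.31141679]
 [ 0.          0.          0.          1.        ]]
side scanner call [([0.331, -0.528, 0.1
[... 3110 characters left out ...]
_label call [([0.649, -0.02, 0.07], 0.6)]
top bin call [([0.6, 0.324, 0.065], 0.69)]
top bin call [([0.517, 0.34, 0.001], 0.91)]
top bin_label call [([0.495, 0.347, 0.043], 0.84)]
top bin_label call [([0.495, 0.347, 0.045], 0.8)]
top carton call [([0.762, -0.018, 0.269], 0.89), ([0.635, -0.018, 0.068], 0.39)]
top carton call [([0.795, -0.016, -0.003], 0.57)]
top can call [([0.49, -0.019, 0.197], 0.94)]
top can call [([0.499, -0.014, -0.003], 0.79)]
top cleaner call [([0.33, 0.397, 0.113], 0.56)]
top cleaner call [([0.326, 0.408, 0.0], 0.74), ([0.667, -0.313, -0.001], 0.54), ([0.498, -0.013, -0.003], 0.3)]
top mug call [([0.67, -0.31, 0.038], 0.63)]
top mug call [([0.672, -0.314, 0.0], 0.62)]
```

View pics/side0.png

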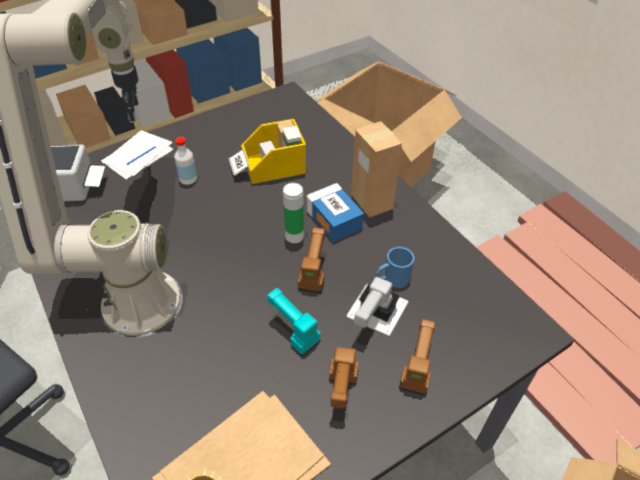

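View pics/top0.png

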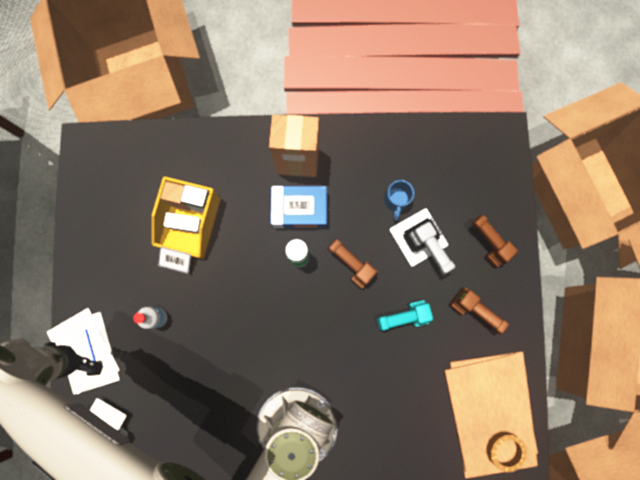

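The grey scanner stands in the white-based black holder at top (425,240) / side (375,300). The brown ones at top (353,263), (480,310), (495,240) and the turquoise one at (405,316) are look-alikes. I'll check this with a crop and measure the labels and holder.

```bash
cat > h.py <<'E'
import numpy as np,cv2
def cloud(r):
    K=r["camera_matrix"];k1=float(r["k1"]);T=r["pose"];z=r["z_map"]
    v,u=np.mgrid[0:480,0:640].astype(float)
    D=np.array([k1,0,0,0.])
    p=cv2.undistortPoints(np.stack([u.ravel(),v.ravel()],1)[:,None],K,D,None,None,None).reshape(480,640,2) if False else cv2.undistortPoints(np.stack([u.ravel(),v.ravel()],1)[:,None],K,D).reshape(480,640,2)
    P=np.concatenate([p*z[...,None],z[...,None]],2)
    W=P@T[:3,:3].T+T[:3,3]; W[z==0]=np.nan
    return W
def fit(P):
    c=P.mean(0);_,s,vt=np.linalg.svd(P-c);n=vt[2]; n=n*np.sign(n[2]); return c,n,s[2]/np.sqrt(len(P))
def ang(v): return np.degrees(np.arctan2(v[1],v[0]))
E
python3 - <<'E'
from h import *
for n in("top","side"):
    r=np.load(n+"0.npz");W=cloud(r);I=r["img"].astype(int);hsv=cv2.cvtColor(r["img"],cv2.COLOR_RGB2HSV)
    np.set_printoptions(precision=4,suppress=True)
    def rect(m,name):
        P=W[m];P=P[~np.isnan(P).any(1)]
        print(n,name,len(P),end=' ')
        if len(P)<15:print();return
        c,nn,rm=fit(P)
        (cx,cy),(w,h),a=cv2.minAreaRect((P[:,:2]*1000).astype(np.float32))
        print("c",c,"n",nn,"tilt",np.degrees(np.arccos(nn[2])),"az",ang(nn),"rms",rm,"rect",round(cx),round(cy),round(w),round(h),round(a,1))
    X,Y,Z=W[...,0],W[...,1],W[...,2]
    white=(hsv[...,1]<60)&(hsv[...,2]>110)
    def near(x,y,R):return (abs(X-x)<R)&(abs(Y-y)<R)
    rect(near(.645,-.02,.12)&(Z>.055)&(Z<.085)&(X<.74)&(X>.55),"boxtop")
    rect(near(.645,-.02,.06)&(Z>.055)&(Z<.085)&white,"boxlabel")
    rect(near(.495,.346,.06)&(Z>.02)&(Z<.075)&(X<.525)&(hsv[...,1]<60),"bintag")
    rect(near(.495,.346,.06)&(Z>.02)&(Z<.075)&(X<.525)&white,"binlabel")
    rect(near(.551,-.373,.12)&(Z<.02)&(Z>.0)&white,"holderbase")
    yel=(hsv[...,0]>15)&(hsv[...,0]<35)&(hsv[...,1]>120)
    rect(near(.6,.3,.2)&yel,"bin")
    rect(near(.535,-.385,.12)&(Z>.09)&(Z<.16),"scanner-up")
    rect(near(.535,-.385,.12)&(Z>.12)&(Z<.16),"scanner-top")
    a,b,c,d=((380,195,470,285) if n=="top" else (330,255,420,350))
    cv2.imwrite(f"pics/{n}_crop.png",cv2.resize(r["img"][b:d,a:c,::-1],None,fx=6,fy=6,interpolation=cv2.INTER_CUBIC))
E
```

```text
top boxtop 2099 c [ 0.6398 -0.0219  0.0693] n [-0.0057 -0.0005  1.    ] tilt 0.3278371138345315 az -174.9733093189024 rms 0.0035311282026298262 rect 641 -21 160 112 88.6
top boxlabel 828 c [ 0.6424 -0.0072  0.0699] n [0.0104 0.0105 0.9999] tilt 0.8488869265401877 az 45.40083458207996 rms 0.0035226907941447723 rect 641 -14 105 111 89.6
top bintag 560 c [0.4919 0.3456 0.044 ] n [-0.5084  0.1419  0.8494] tilt 31.856395195234054 az 164.4067243534849 rms 0.0030177234143964897 rect 492 346 96 52 74.7
top binlabel 553 c [0.492  0.3461 0.044 ] n [-0.5068  0.1438  0.85  ] tilt 31.790226662205853 az 164.16105359622614 rms 0.0029816612878573625 rect 492 347 95 52 74.7
top holderbase 979 c [ 0.5481 -0.3631  0.0075] n [ 0.0028 -0.0046  1.    ] tilt 0.3086721432994272 az -58.81468691714407 rms 0.003734045499042758 rect 521 -393 204 138 28.7
top bin 2665 c [0.602  0.3203 0.0471] n [-0.4716  0.1901  0.8611] tilt 30.563424510095754 az 158.04269246221733 rms 0.0395238310605059 rect 629 335 201 221 74.3
top scanner-up 795 c [ 0.5112 -0.3944  0.1128] n [-0.0528  0.2494  0.967 ] tilt 14.767747569816466 a
[... 886 characters left out ...]
rect 493 349 108 53 74.9
side holderbase 754 c [ 0.5453 -0.4001  0.008 ] n [0.0088 0.0088 0.9999] tilt 0.7117374317964321 az 45.04329930766477 rms 0.0034744918188463017 rect 589 -354 226 138 27.6
side bin 2515 c [0.6021 0.2973 0.0647] n [-0.4697 -0.0187  0.8827] tilt 28.036094803736308 az -177.7189749829567 rms 0.03366986223727127 rect 646 359 272 239 73.4
side scanner-up 860 c [ 0.506  -0.4017  0.1124] n [ 0.1083 -0.0734  0.9914] tilt 7.517949896041083 az -34.12688989948408 rms 0.00792062479185914 rect 554 -376 270 58 32.5
side scanner-top 139 c [ 0.4581 -0.4268  0.1237] n [0.0455 0.0083 0.9989] tilt 2.6501733808933827 az 10.347975212842075 rms 0.002164978367993741 rect 496 -406 137 37 28.6
```

```bash
python3 -c "
import cv2,numpy as np
a=cv2.imread('pics/top_crop.png');b=cv2.imread('pics/side_crop.png');a=cv2.resize(a,(400,400));b=cv2.resize(b,(400,400));cv2.imwrite('pics/crops.png',np.hstack([a,b]))"
```

```text
(no output)
```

View pics/crops.png

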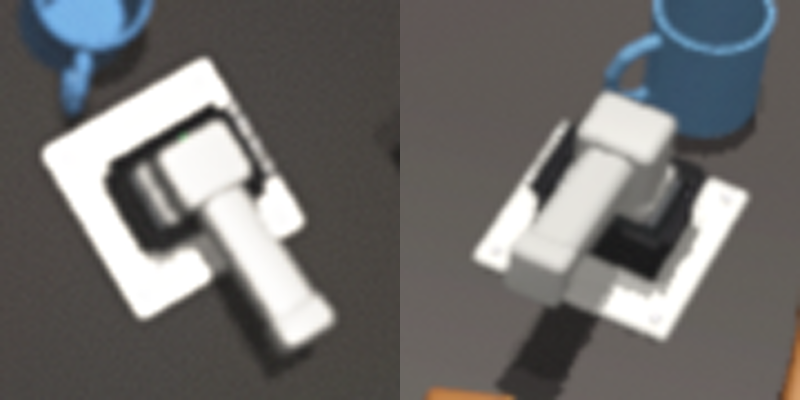

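The crop shows the light grey scanner nose down in the black cup on the white base (top crop, base centre ≈ (174,189)). This is the one meant. Next I'll get the base, label and scanner poses from both views.

```bash
cat >> h.py <<'E'
def ray(r,uv,z):
    K=r["camera_matrix"];T=r["pose"]
    p=cv2.undistortPoints(np.array(uv,float).reshape(-1,1,2),K,np.array([float(r["k1"]),0,0,0])).reshape(-1,2)
    d=np.c_[p,np.ones(len(p))]@T[:3,:3].T;o=T[:3,3]
    return o+d*((z-o[2])/d[:,2])[:,None]
def comp(m,u,v):
    n,l=cv2.connectedComponents(m.astype(np.uint8)); 
    return l==l[v,u] if l[v,u] else None
E
python3 - <<'E'
from h import *
np.set_printoptions(precision=4,suppress=True)
for n in("top","side"):
    r=np.load(n+"0.npz");W=cloud(r);hsv=cv2.cvtColor(r["img"],cv2.COLOR_RGB2HSV);Z=W[...,2]
    X,Y=W[...,0],W[...,1]
    # base: bright lowsat z<.025
    m=(hsv[...,1]<60)&(hsv[...,2]>120)&(Z<.025)&(np.hypot(X-.55,Y+.373)<.11)
    ys,xs=np.nonzero(m);P=ray(r,np.c_[xs,ys],.008)[:,:2]
    # largest comp
    nn,l,st,_=cv2.connectedComponentsWithStats(m.astype(np.uint8));k=1+np.argmax(st[1:,4]);ys,xs=np.nonzero(l==k);P=ray(r,np.c_[xs,ys],.008)[:,:2]
    print(n,"base",cv2.minAreaRect((P*1000).astype(np.float32)),len(P))
    # box
    m=(np.hypot(X-.64,Y+.02)<.13)&(Z>.06)&(Z<.08)&(X<.71)
    nn,l,st,_=cv2.connectedComponentsWithStats(m.astype(np.uint8));k=1+np.argmax(st[1:,4]);ys,xs=np.nonzero(l==k);P=ray(r,np.c_[xs,ys],.07)[:,:2]
    print(n,"boxtop",cv2.minAreaRect((P*1000).astype(np.float32)))
    a,b,c,d=((255,175,345,240) if n=="top" else (295,175,375,245))
    cv2.imwrite(f"pics/{n}_lab.png",cv2.resize(r["img"][b:d,a:c,::-1],None,fx=6,fy=6,interpolation=cv2.INTER_CUBIC))
    a,b,c,d=((145,235,205,285) if n=="top" else (215,135,265,185))
    cv2.imwrite(f"pics/{n}_lab2.png",cv2.resize(r["img"][b:d,a:c,::-1],None,fx=6,fy=6,interpolation=cv2.INTER_CUBIC))
    # scanner points
    m=(np.hypot(X-.52,Y+.39)<.14)&(Z>.085)&(Z<.15)&(hsv[...,1]<60)
    nn,l,st,_=cv2.connectedComponentsWithStats(m.astype(np.uint8));k=1+np.argmax(st[1:,4]);P=W[l==k]
    print(n,"scan",len(P),cv2.minAreaRect((P[:,:2]*1000).astype(np.float32)),np.percentile(P[:,2],[5,50,95]))
    c=P[:,:2].mean(0);_,_,vt=np.linalg.svd(P[:,:2]-c);print("axis",ang(vt[0])%180)
A=[cv2.imread(f"pics/{n}_{q}.png") for n in("top","side") for q in("lab","lab2")]
H=cv2.vconcat([cv2.hconcat([cv2.resize(A[0],(400,289)),cv2.resize(A[1],(346,289))]),cv2.hconcat([cv2.resize(A[2],(400,300)),cv2.resize(A[3],(346,300))])])
cv2.imwrite("pics/labs.png",H)
E
```

```text
top base ((549.6433715820312, -377.17254638671875), (136.99502563476562, 136.6546630859375), 28.799606323242188) 1046
top boxtop ((640.0934448242188, -21.20746612548828), (159.09568786621094, 109.09795379638672), 88.68631744384766)
top scan 777 ((501.1823425292969, -399.3495788574219), (149.20880126953125, 52.06809997558594), 25.890247344970703) [0.0969 0.1137 0.125 ]
axis 28.890241509467216
side base ((566.0119018554688, -403.2417297363281), (136.9321746826172, 71.8893814086914), 27.925825119018555) 582
side boxtop ((637.8795166015625, -23.249038696289062), (171.1349639892578, 116.9823989868164), 88.25422668457031)
side scan 844 ((502.31439208984375, -401.2234191894531), (154.61383056640625, 50.65144348144531), 28.033100128173828) [0.0935 0.1141 0.1254]
axis 27.878427831019906
```

View pics/labs.png

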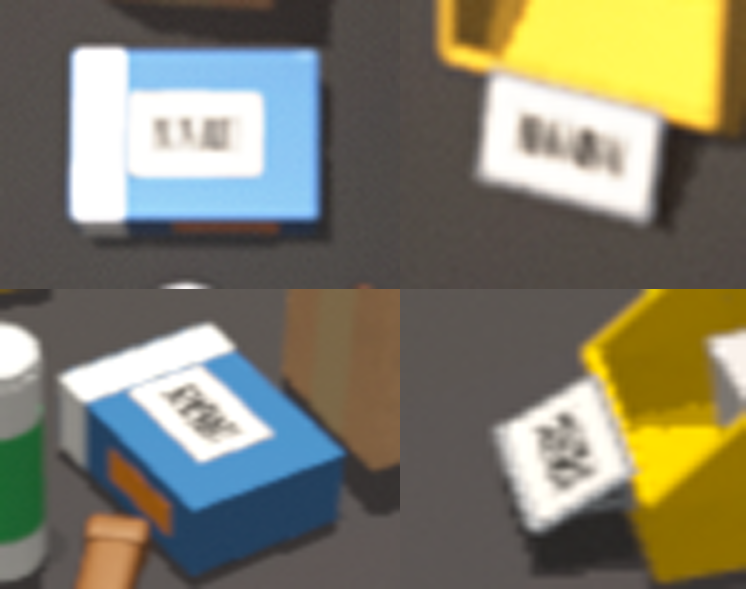

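Run:
```python
from h import *
np.set_printoptions(precision=4,suppress=True)
t=np.load("top0.npz");s=np.load("side0.npz")
def tri(a,b,nm):
    def P(r,uv):
        A=ray(r,[uv],0.3)[0];return r["pose"][:3,3],A-r["pose"][:3,3]
    o1,d1=P(t,a);o2,d2=P(s,b)
    M=np.c_[d1,-d2];x=np.linalg.lstsq(M,o2-o1,rcond=None)[0];p,q=o1+x[0]*d1,o2+x[1]*d2
    print(nm,(p+q)/2,"gap",np.linalg.norm(p-q))
tri((299.1,205.15),(334.8,204.05),"boxlabel"); tri((174.3,260.8),(238.6,162.2),"binlabel")
print(ray(t,[(299.1,205.15)],.071),ray(s,[(334.8,204.05)],.071))
print(ray(t,[(174.3,260.8)],.046),ray(s,[(238.6,162.2)],.046))
k=lambda x,y:(380+x/4.444,195+y/4.444)
B=ray(t,[k(42,155),k(207,58),k(305,222),k(142,320)],.008);print(B,B.mean(0),ang(B[0]-B[3]),ang(B[1]-B[2]))
# head top of scanner: rear housing top z>.1 in scanner frame
for r,n in((t,"top"),(s,"side")):
    W=cloud(r);c=np.array([.5496,-.377]);a=np.radians(28.4);x=np.array([np.cos(a),np.sin(a)]);y=np.array([-x[1],x[0]])
    d=W[...,:2]-c;px=d@x;py=d@y;m=(px>-.15)&(px<.03)&(abs(py)<.035)&(W[...,2]>.088)&(W[...,2]<.15)
    for lo,hi in((-.15,-.12),(-.12,-.09),(-.09,-.06),(-.06,-.03),(-.03,0),(0,.03)):
        q=m&(px>lo)&(px<hi);
        if q.sum()>5:print(n,lo,q.sum(),"z",np.percentile(W[q][:,2],[5,50,95]),"y",np.percentile(py[q],[2,50,98]))
    q=m&(W[...,2]>.105)&(px>-.02);print("xmax",np.percentile(px[m&(W[...,2]>.105)],[0,1,99,100]))
```

```text
boxlabel [ 0.6401 -0.0232  0.0744] gap 0.0005353777998372167
binlabel [0.49   0.3442 0.0495] gap 0.0030990705034304646
[[ 0.6406 -0.023   0.071 ]] [[ 0.6424 -0.0204  0.071 ]]
[[0.4889 0.3458 0.046 ]] [[0.493  0.3475 0.046 ]]
[[ 0.5723 -0.2901  0.008 ]
 [ 0.6366 -0.4058  0.008 ]
 [ 0.5228 -0.4669  0.008 ]
 [ 0.4594 -0.3529  0.008 ]] [ 0.5478 -0.3789  0.008 ] 29.061412426888054 28.249593544363968
top -0.15 29 z [0.096  0.1215 0.1287] y [-0.0147  0.0033  0.0159]
top -0.12 145 z [0.1024 0.1211 0.1279] y [-0.0161  0.0025  0.0156]
top -0.09 138 z [0.098  0.1152 0.1216] y [-0.0148  0.0037  0.0162]
top -0.06 135 z [0.097  0.1106 0.1168] y [-0.0143  0.0024  0.0162]
top -0.03 186 z [0.0974 0.112  0.1189] y [-0.0225  0.0033  0.0258]
top 0 140 z [0.0983 0.1132 0.1185] y [-0.0224  0.003   0.0256]
xmax [-0.1266 -0.1237  0.019   0.0204]
side -0.15 142 z [0.0933 0.112  0.1265] y [-0.0171  0.0001  0.0174]
side -0.12 124 z [0.1032 0.1218 0.1271] y [-0.0171 -0.0032  0.0159]
side -0.09 126 z [0.0992 0.1155 0.1204] y [-0.0155 -0.003   0.0158]
side -0.06 112 z [0.0984 0.1123 0.1163] y [-0.0147 -0.0033  0.0152]
side -0.03 216 z [0.0931 0.1127 0.1191] y [-0.0239 -0.0021  0.0245]
side 0 115 z [0.1051 0.114  0.1184] y [-0.0239 -0.002   0.0239]
xmax [-0.13   -0.1286  0.0191  0.0241]
```

Request:
send_rows(targets=[[0.02,-0.04,0.01,4.3,0],[0.02,-0.04,0.01,4.3,0],[0.02,-0.04,0.01,4.3,0],[0.02,-0.04,0.01,4.3,0],[0.02,-0.04,0.01,4.3,0],[0.02,-0.04,0.01,4.3,0],[0.02,-0.04,0.01,4.3,0],[0.02,-0.04,0.01,4.3,0],[0.02,-0.04,0.01,4.3,0],[0.02,-0.04,0.01,4.3,0],[0.02,-0.04,0.01,4.3,0],[0.02,-0.04,0.01,4.3,0]], newtons=40)

```text
clock: 3.7
tcp_pos: [0.4696, 0.0456, 0.352]
orientation: [0.0, 0.513, 0.858, 0.0]
wrist_force: [-0.3, 0.2, -0.3]
finger_gap: 0.0854
```

Request:
send_rows(targets=[[0.007,-0.036,0,0,0],[0.007,-0.036,0,0,0],[0.007,-0.036,0,0,0],[0.007,-0.036,0,0,0],[0.007,-0.036,0,0,0],[0.007,-0.036,0,0,0],[0.007,-0.036,-0.02,0,0],[0.007,-0.036,-0.02,0,0],[0.006,-0.034,-0.02,0,0],[0.006,-0.034,-0.02,0,0],[0.006,-0.034,-0.02,0,0],[0.006,-0.034,-0.02,0,0]])

```text
clock: 4.9
tcp_pos: [0.5492, -0.378, 0.2304]
orientation: [-0.0, 0.514, 0.858, 0.0]
wrist_force: [0.0, -0.4, 0.3]
finger_gap: 0.0853
```

Request:
send_rows(targets=[[0,0,-0.01,0,0],[0,0,0,0,0]])

```text
clock: 5.1
tcp_pos: [0.548, -0.3764, 0.2186]
orientation: [-0.002, 0.515, 0.857, 0.001]
wrist_force: [-0.6, 0.9, -0.0]
finger_gap: 0.0855
```

Request:
send_rows(targets=[[0.0005,0,-0.03,0,0],[0,0,-0.03,0,0],[0,0,-0.03,0,0],[0,0,-0.025,0,0],[0,0,-0.02,0,0],[0,0,-0.015,0,0],[0,0,0,0,0]])

```text
clock: 5.8
tcp_pos: [0.5489, -0.3743, 0.0704]
orientation: [-0.002, 0.513, 0.858, 0.0]
wrist_force: [-0.8, 0.5, -0.3]
finger_gap: 0.0854
```

Run:
```python
from workcell import monitor, eyes
import cv2,numpy as np
print(monitor.get_state()["tcp_pos"])
o=[]
for n,(a,b,c,d) in (("side",(290,200,450,360)),("top",(340,160,500,320))):
    r=eyes.read_camera(n);o.append(cv2.resize(r["img"][b:d,a:c,::-1],(400,400),interpolation=cv2.INTER_CUBIC))
cv2.imwrite("pics/g1.png",cv2.hconcat(o))
```

```text
[ 0.54893143 -0.37428098  0.07039328]
```

View pics/g1.png

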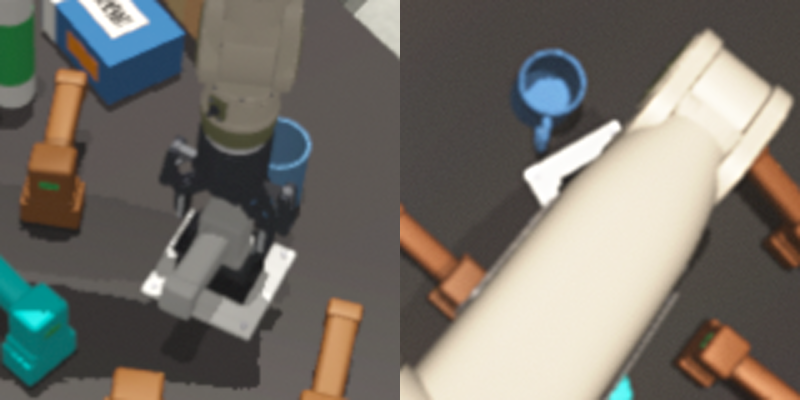

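The side view shows the fingers straddling the grey head at (215,240), clear of the mug. Closing.

Request:
send_rows(targets=[[0,-0.0015,0,0,60],[0,0,0,0,100],[0,0,0,0,130],[0,0,0,0,255],[0,0,0,0,255],[0,0,0,0,255],[0,0,0,0,255]], newtons=40)

```text
clock: 6.6
tcp_pos: [0.5504, -0.3785, 0.0728]
orientation: [0.001, 0.514, 0.858, -0.0]
wrist_force: [0.5, 0.6, 6.4]
finger_gap: 0.0493
```

Request:
send_rows(targets=[[0,0,0.01,0,255],[0,0,0.02,0,255],[0,0,0.03,0,255],[0,0,0.04,0,255],[0,0,0.04,0,255],[0,0,0.04,0,255],[0,0,0.04,0,255],[0,0,0.03,0,255],[0,0,0,0,255],[0,0,0,0,255]])

```text
clock: 7.6
tcp_pos: [0.5497, -0.3783, 0.3212]
orientation: [0.0, 0.514, 0.858, -0.0]
wrist_force: [0.3, 0.2, -3.0]
finger_gap: 0.0495
```

```bash
cat > snap.py <<'E'
import sys
from workcell import monitor, eyes
from h import *
np.set_printoptions(precision=4,suppress=True)
s=monitor.get_state();print(s["clock"],s["tcp_pos"],s["orientation"],s["wrist_force"],s["finger_gap"])
t=s["tcp_pos"];o=[]
for n in("side","top"):
    r=eyes.read_camera(n);np.savez(f"{n}_{sys.argv[1]}.npz",**r)
    T=np.linalg.inv(r["pose"]);p=T[:3,:3]@t+T[:3,3]
    q=cv2.projectPoints(p.reshape(1,1,3),np.zeros(3),np.zeros(3),r["camera_matrix"],np.array([float(r["k1"]),0,0,0]))[0].ravel()
    u=int(np.clip(q[0]-75,0,490));v=int(np.clip(q[1]-75,0,330));print(n,"crop",u,v)
    o.append(cv2.resize(r["img"][v:v+150,u:u+150,::-1],(400,400),interpolation=cv2.INTER_CUBIC))
    for f in("scanner_window","scanner_grip"):
        print(n,f,[(np.round(d["xyz"],4),round(d["conf"],2)) for d in eyes.tip_of(f,n) if np.linalg.norm(np.array(d["xyz"])-t)<.15])
cv2.imwrite(f"pics/{sys.argv[1]}.png",cv2.hconcat(o))
E
python3 snap.py lift
```

```text
7.6 [ 0.5497 -0.3783  0.3212] [ 0.0002  0.5142  0.8577 -0.0001] [ 0.2991  0.2309 -3.0332] 0.04953662112937707
side crop 313 156
side scanner_window [(array([ 0.5506, -0.3737,  0.2601]), 0.95)]
side scanner_grip [(array([ 0.5514, -0.3813,  0.341 ]), 0.85)]
top crop 368 143
top scanner_window []
top scanner_grip []
```

View pics/lift.png

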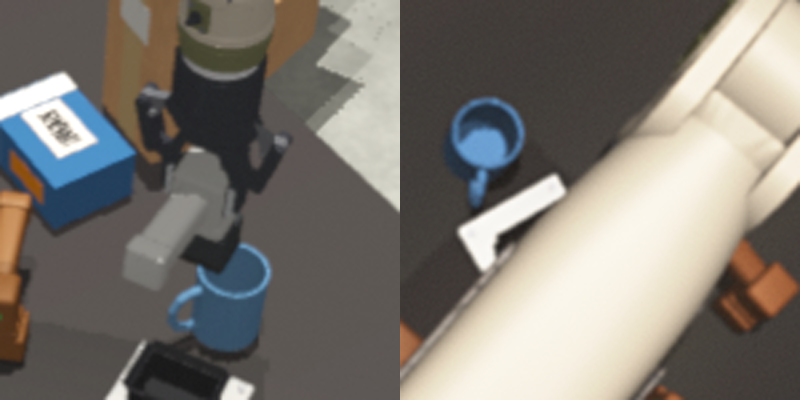

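Request:
send_rows(targets=[[0,0.02,0,-3,255],[0.005,0.035,0,-3,255],[0.008,0.035,0,-3,255],[0.01,0.035,0,-3,255],[0.01,0.035,0,-3,255],[0.01,0.035,0,-3,255],[0.01,0.035,0,-3,255],[0.01,0.035,0,-3,255],[0.01,0.035,0,-3,255],[0.01,0.035,0,-2.5,255],[0.009,0.021,0,0,255],[0,0,0,0,255]])

```text
clock: 9.1
tcp_pos: [0.6421, -0.0187, 0.3203]
orientation: [-0.001, 0.714, 0.7, 0.0]
wrist_force: [-0.8, -0.3, -2.5]
finger_gap: 0.0497
```

```bash
python3 snap.py box1
```

```text
9.1 [ 0.6421 -0.0187  0.3203] [-0.0008  0.7141  0.7001  0.    ] [-0.7606 -0.3042 -2.4942] 0.049668842429077806
side crop 261 64
side scanner_window [(array([ 0.6416, -0.0124,  0.261 ]), 0.87)]
side scanner_grip []
top crop 218 109
top scanner_window [(array([ 0.6435, -0.0179,  0.2551]), 0.51)]
top scanner_grip [(array([ 0.643 , -0.0198,  0.3368]), 0.57), (array([ 0.6445, -0.0212,  0.2552]), 0.19)]
```

View pics/box1.png

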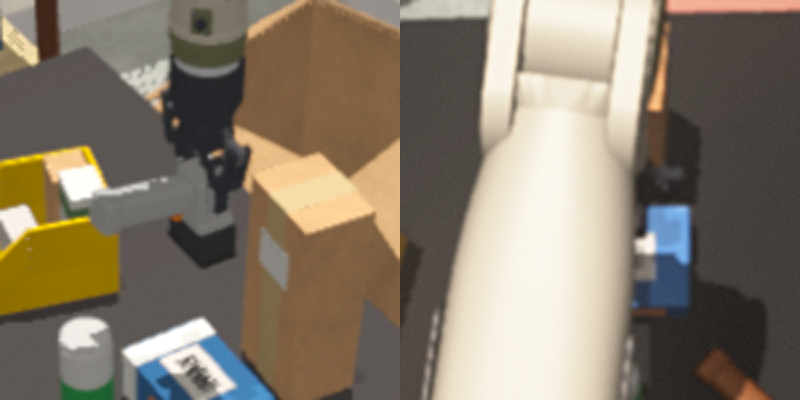

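Request:
send_rows(targets=[[0,-0.001,-0.02,0,255],[0,-0.001,-0.025,0,255],[0,-0.001,-0.02,0,255],[0,0,-0.007,0,255],[0,0,0,0,255],[0,0,0,0,255],[0,0,0,0,255],[0,0,0,0,255],[0,0,0,0,255],[0,0,0,0,255],[0,0,0,0,255],[0,0,0,0,255]])

```text
clock: 10.6
tcp_pos: [0.6416, -0.025, 0.2493]
orientation: [-0.0, 0.716, 0.699, 0.0]
wrist_force: [0.7, 0.2, -1.6]
finger_gap: 0.0492
```

Request:
send_rows(targets=[[0,0,0,0,255],[0,0,0,0,255],[0,0,0,0,255],[0,0,0,0,255],[0,0,0,0,255],[0,0,0,0,255],[0,0,0,0,255],[0,0,0,0,255],[0,0,0,0,255],[0,0,0,0,255]])

```text
clock: 11.6
tcp_pos: [0.6416, -0.0251, 0.2493]
orientation: [-0.0, 0.716, 0.699, 0.0]
wrist_force: [-1.1, -0.8, -2.6]
finger_gap: 0.0494
```

```bash
python3 snap.py box2
python3 - <<'E'
from h import *
r=np.load("side_lift.npz")
cv2.imwrite("pics/cup.png",cv2.resize(r["img"][265:345,330:430,::-1],(800,600)[:2] if 0 else (750,600),interpolation=cv2.INTER_CUBIC))
E
```

```text
11.6 [ 0.6416 -0.0251  0.2493] [-0.      0.7156  0.6986  0.    ] [-1.1341 -0.8051 -2.563 ] 0.04940421221715776
side crop 262 85
side scanner_window [(array([ 0.64  , -0.0206,  0.1912]), 0.76)]
side scanner_grip [(array([ 0.6457, -0.0274,  0.2658]), 0.92)]
top crop 222 115
top scanner_window [(array([ 0.6418, -0.0232,  0.1851]), 0.41)]
top scanner_grip [(array([ 0.6421, -0.0203,  0.2631]), 0.48), (array([ 0.6406, -0.0256,  0.1875]), 0.35)]
```

View pics/box2.png

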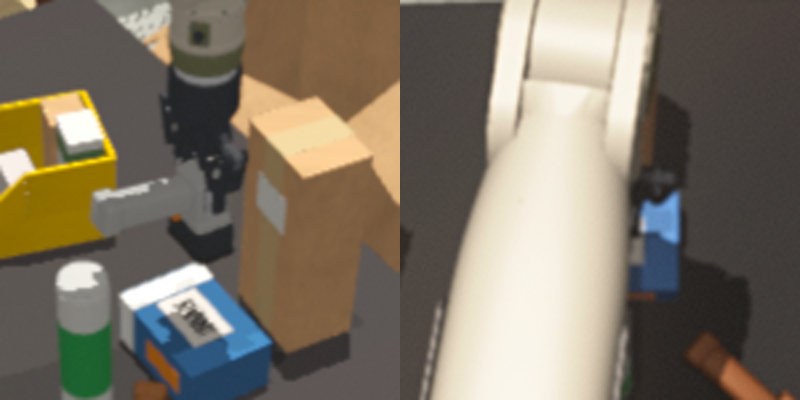

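View pics/cup.png

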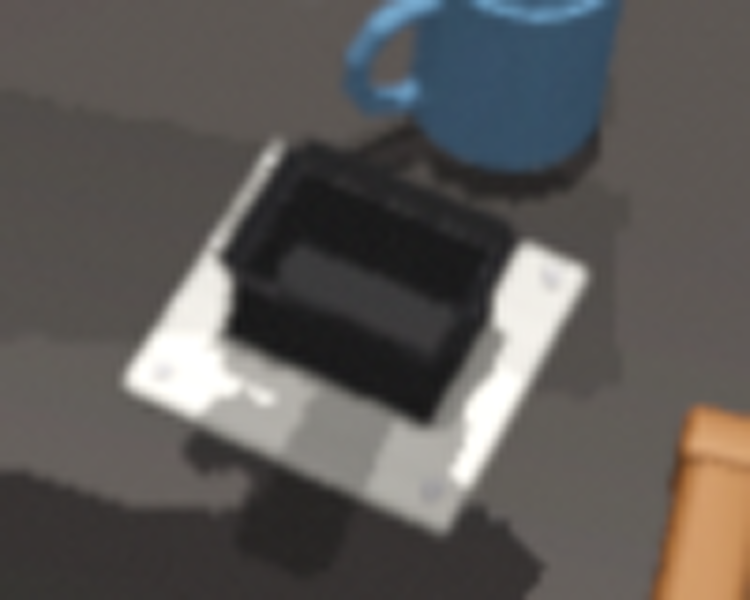

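The side view shows the scanner over the label, square and centred. It was held 1.5 s or more at ~117 mm. Refining the holder centre from the now visible cup.

Run:
```python
from h import *
np.set_printoptions(precision=4,suppress=True)
r=np.load("side_lift.npz")
k=lambda x,y:(330+x/7.5-.43*0,265+y/7.5)
B=ray(r,[k(278,137),k(592,268),k(445,532),k(125,380)],.008);print(B,B.mean(0),ang(B[0]-B[3]),ang(B[1]-B[2]))
C=ray(r,[k(290,143),k(517,228),k(482,318),k(228,265)],.057);print(C,C.mean(0))
W=cloud(r);X,Y,Z=[W[...,i] for i in range(3)]
m=(np.hypot(X-.549,Y+.377)<.07)&(Z>.045)&(Z<.065);P=W[m];print(len(P),cv2.minAreaRect((P[:,:2]*1000).astype(np.float32)))
```

```text
[[ 0.5774 -0.289   0.008 ]
 [ 0.6406 -0.4027  0.008 ]
 [ 0.5235 -0.4661  0.008 ]
 [ 0.4642 -0.3506  0.008 ]] [ 0.5515 -0.3771  0.008 ] 28.57411828101715 28.424599498953228
[[ 0.5543 -0.323   0.057 ]
 [ 0.6012 -0.399   0.057 ]
 [ 0.566  -0.424   0.057 ]
 [ 0.5029 -0.3562  0.057 ]] [ 0.5561 -0.3755  0.057 ]
352 ((549.734619140625, -375.375732421875), (79.72023010253906, 99.22053527832031), 27.06609344482422)
```

Request:
send_rows(targets=[[0,0,0.03,0,255],[0,0,0.04,0,255],[-0.008,-0.03,0,3,255],[-0.01,-0.04,0,3,255],[-0.01,-0.04,0,3,255],[-0.01,-0.04,0,3,255],[-0.01,-0.04,0,3,255],[-0.01,-0.04,0,3,255],[-0.01,-0.04,0,3,255],[-0.01,-0.04,0,3,255],[-0.01,-0.03,0,3,255],[-0.004,-0.013,0,2.8,255]])

```text
clock: 13.1
tcp_pos: [0.5482, -0.3814, 0.3187]
orientation: [-0.0, 0.512, 0.859, -0.0]
wrist_force: [0.1, 0.3, -2.4]
finger_gap: 0.0497
```

Request:
send_rows(targets=[[0,0,-0.03,0,255],[0,0,-0.04,0,255],[0,0,-0.04,0,255],[0,0,-0.04,0,255],[0,0,-0.02,0,255],[0,0,0,0,255],[0,0,0,0,255]])

```text
clock: 13.8
tcp_pos: [0.5497, -0.3781, 0.1498]
orientation: [-0.0, 0.512, 0.859, 0.0]
wrist_force: [0.2, -0.4, -1.3]
finger_gap: 0.0496
```

```bash
python3 snap.py piv0
```

```text
13.8 [ 0.5497 -0.3781  0.1498] [-0.0001  0.5119  0.8591  0.0001] [ 0.151  -0.4484 -1.2775] 0.049578459417295356
side crop 307 201
side scanner_window [(array([ 0.5479, -0.3733,  0.0887]), 0.82)]
side scanner_grip [(array([ 0.5499, -0.377 ,  0.1684]), 0.77)]
top crop 353 154
top scanner_window []
top scanner_grip []
```

View pics/piv0.png

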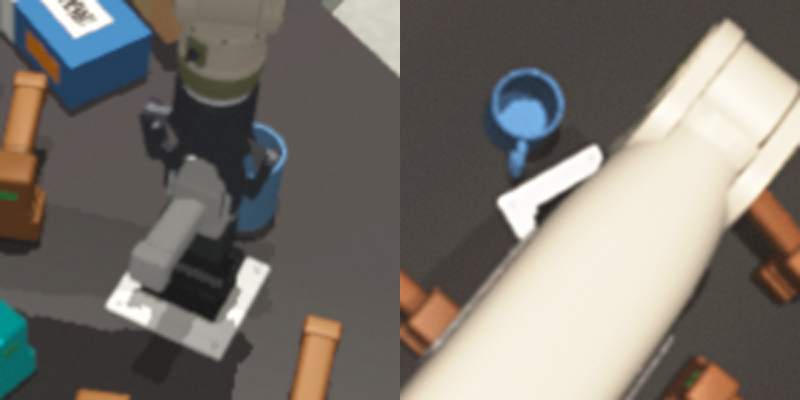

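Request:
send_rows(targets=[[0,0,-0.02,0,255],[0,0,-0.015,0,255],[0,0,-0.01,0,255],[0,0,0,0,255],[0.0044,0.0024,0,0,255],[0.0044,0.0024,0,0,255],[0,0,0,0,255]])

```text
clock: 14.8
tcp_pos: [0.558, -0.3739, 0.1055]
orientation: [-0.0, 0.512, 0.859, -0.002]
wrist_force: [-4.5, -1.4, 0.4]
finger_gap: 0.0497
```

Request:
send_rows(targets=[[0.0044,0.0024,0,0,255],[0.0044,0.0024,0,0,255],[0.0044,0.0024,0,0,255],[0,0,0,0,255]])

```text
clock: 15.2
tcp_pos: [0.5715, -0.367, 0.1062]
orientation: [0.0, 0.512, 0.859, -0.002]
wrist_force: [-4.9, -0.8, 1.7]
finger_gap: 0.0499
```

```bash
python3 snap.py piv1
```

```text
15.2 [ 0.5715 -0.367   0.1062] [ 0.0004  0.512   0.859  -0.0015] [-4.8625 -0.8201  1.7166] 0.04987909721243889
side crop 309 205
side scanner_window [(array([ 0.5528, -0.3723,  0.0466]), 0.64)]
side scanner_grip [(array([ 0.5722, -0.3658,  0.1244]), 0.62)]
top crop 346 149
top scanner_window []
top scanner_grip []
```

View pics/piv1.png

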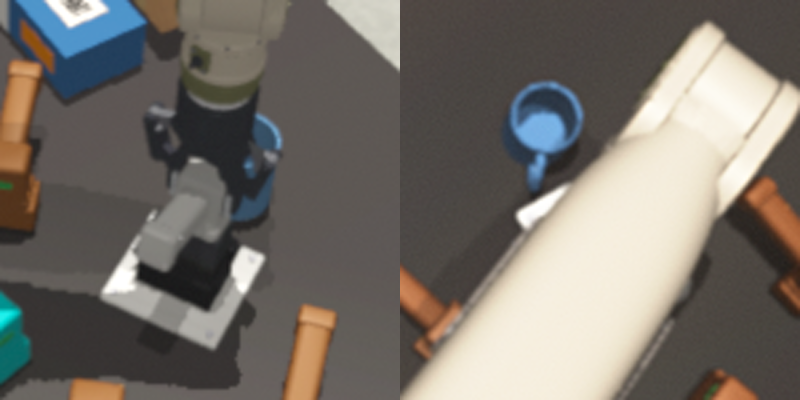

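The scanner is pivoting in the grip as planned: the handle is up and the network puts grip and window ~19 mm apart. Pushing on to about 23°.

Request:
send_rows(targets=[[0.0044,0.0024,0,0,255],[0.0044,0.0024,0,0,255],[0.0022,0.0012,0,0,255],[0,0,0,0,255],[0,0,0.02,0,255],[0,0,0.03,0,255],[0,0,0.04,0,255],[0,0,0.04,0,255],[0,0,0.04,0,255],[0,0,0.04,0,255],[0,0,0,0,255],[0,0,0,0,255]])

```text
clock: 16.7
tcp_pos: [0.5839, -0.3603, 0.3162]
orientation: [0.002, 0.512, 0.859, 0.0]
wrist_force: [-0.2, 0.7, -2.2]
finger_gap: 0.0493
```

```bash
python3 snap.py piv2
```

```text
16.7 [ 0.5839 -0.3603  0.3162] [0.0023 0.5117 0.8592 0.0001] [-0.18    0.661  -2.2468] 0.04931774805511751
side crop 320 148
side scanner_window [(array([ 0.5535, -0.3709,  0.2616]), 0.78)]
side scanner_grip []
top crop 360 130
top scanner_window []
top scanner_grip []
```

View pics/piv2.png

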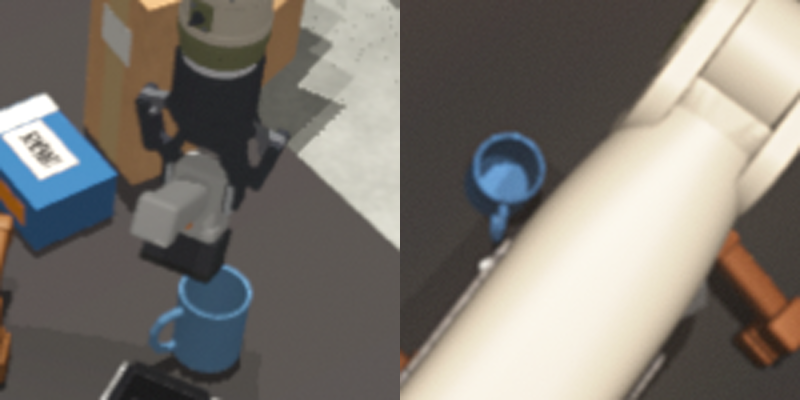

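```bash
cat > tilt.py <<'E'
import sys
from h import *
from scipy.spatial import cKDTree
def get(tag,tcp,a,cam="side"):
    r=np.load(f"{cam}_{tag}.npz");W=cloud(r);hsv=cv2.cvtColor(r["img"],cv2.COLOR_RGB2HSV)
    a=np.radians(a);x=np.array([np.cos(a),np.sin(a),0]);y=np.array([-x[1],x[0],0])
    d=W-(np.array(tcp)+[0,0,.019]);L=np.stack([d@x,d@y,d[...,2]],-1)
    return L,hsv,r["img"]
def ok(L): return (L[...,0]>-.15)&(L[...,0]<.035)&(abs(L[...,1])<.018)
if __name__=="__main__":
    A,h,_=get("lift",(.5497,-.3783,.3212),28.4)
    B,hb,_=get(sys.argv[1],eval(sys.argv[2]),float(sys.argv[3]))
    m=ok(A)&(A[...,0]<-.025)&(A[...,2]<.05)&(A[...,2]>-.03);P=A[m]
    m=ok(B)&(B[...,0]<-.02)&(B[...,2]<.12)&(B[...,2]>-.06);Q=B[m];t=cKDTree(Q)
    print(len(P),len(Q))
    res=[]
    for th in np.arange(-10,41,1.):
        c,s=np.cos(np.radians(th)),np.sin(np.radians(th))
        R=np.c_[P[:,0]*c+P[:,2]*s,P[:,1],-P[:,0]*s+P[:,2]*c]
        d=t.query(R)[0];res.append((np.mean(np.minimum(d,.01)),th))
    print(sorted(res)[:4])
E
python3 tilt.py piv2 "(.5839,-.3603,.3162)" 28.4; python3 tilt.py piv0 "(.5497,-.3781,.1498)" 28.4
```

```text
660 818
[(np.float64(0.002678844821570441), np.float64(20.0)), (np.float64(0.00277371961379059), np.float64(19.0)), (np.float64(0.0028908199934081715), np.float64(21.0)), (np.float64(0.003121186363896947), np.float64(18.0))]
660 667
[(np.float64(0.0022170794580769642), np.float64(0.0)), (np.float64(0.002348093660669825), np.float64(-1.0)), (np.float64(0.0023543186433611844), np.float64(1.0)), (np.float64(0.00256046134038757), np.float64(-2.0))]
```

Tilt measures 20–24° (cloud fit 20°, network 23.7°), so it is 6–10° off the tag's 30° and inside the 17° limit. Moving to the bin with the handle toward the bin.

Request:
send_rows(targets=[[-0.005,0.02,0.01,3.5,255],[-0.008,0.03,0.01,6.5,255],[-0.008,0.038,0,7,255],[-0.008,0.038,0,7,255],[-0.008,0.038,0,7,255],[-0.008,0.038,0,7,255],[-0.008,0.038,0,7,255],[-0.008,0.038,0,7,255],[-0.008,0.038,0,7,255],[-0.008,0.038,0,7,255],[-0.008,0.038,0,7,255],[-0.008,0.038,0,7,255]])

```text
clock: 18.2
tcp_pos: [0.4887, 0.0714, 0.3338]
orientation: [-0.0, -0.162, 0.987, 0.0]
wrist_force: [0.5, 0.2, -2.6]
finger_gap: 0.0496
```

Request:
send_rows(targets=[[-0.008,0.038,0,7,255],[-0.008,0.038,0,7,255],[-0.008,0.038,0,7,255],[-0.008,0.038,0,7,255],[-0.008,0.038,0,7,255],[-0.008,0.038,0,7,255],[-0.008,0.038,0,7,255],[-0.004,0.027,0,7,255],[0,0,0,0,255],[0,0,0,0,255]])

```text
clock: 19.2
tcp_pos: [0.429, 0.3631, 0.3334]
orientation: [-0.001, -0.605, 0.796, -0.0]
wrist_force: [0.1, -0.8, -2.3]
finger_gap: 0.0495
```

```bash
python3 snap.py bin1
```

```text
19.2 [0.429  0.3631 0.3334] [-0.001  -0.6048  0.7964 -0.0001] [ 0.0998 -0.759  -2.3487] 0.04948678601627441
side crop 133 19
side scanner_window [(array([0.4573, 0.3613, 0.2771]), 0.73)]
side scanner_grip [(array([0.4324, 0.3581, 0.3513]), 0.63)]
top crop 60 199
top scanner_window [(array([0.4628, 0.3564, 0.2773]), 0.92)]
top scanner_grip [(array([0.4348, 0.3628, 0.3518]), 0.81)]
```

View pics/bin1.png

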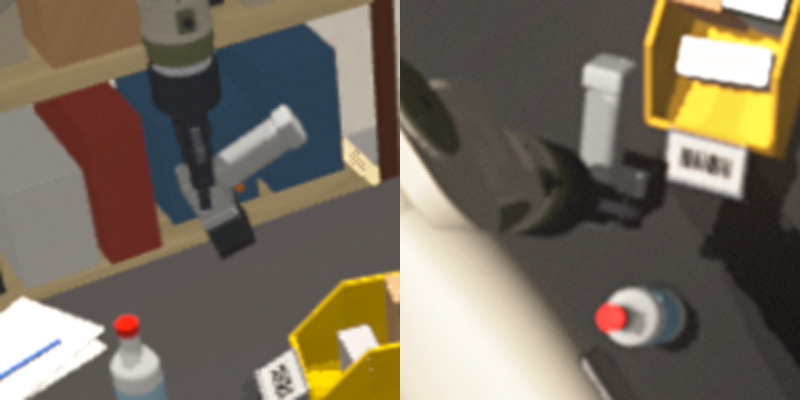

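Request:
send_rows(targets=[[0.001,0,-0.03,0,255],[0,0,-0.04,0,255],[0,0,-0.04,0,255],[0,0,-0.028,0,255],[0,0,-0.015,0,255],[0,0,0,0,255],[0,0,0,0,255]])

```text
clock: 20.2
tcp_pos: [0.431, 0.3626, 0.1819]
orientation: [0.0, -0.604, 0.797, -0.0]
wrist_force: [-0.2, 0.5, -2.2]
finger_gap: 0.0496
```

```bash
python3 snap.py bin2
python3 - <<'E'
from workcell import monitor
import subprocess
t=monitor.get_state()["tcp_pos"]
print(subprocess.run(["python3","tilt.py","bin2",str(tuple(float(x) for x in t)),"164.4"],capture_output=True,text=True).stdout)
E
```

```text
20.2 [0.431  0.3626 0.1819] [ 0.0001 -0.6044  0.7967 -0.    ] [-0.2128  0.4871 -2.2497] 0.04964443627595263
side crop 140 58
side scanner_window [(array([0.4939, 0.349 , 0.0492]), 0.64), (array([0.4608, 0.3568, 0.1284]), 0.58)]
side scanner_grip [(array([0.4365, 0.3608, 0.1997]), 0.92)]
top crop 79 202
top scanner_window [(array([0.4616, 0.3552, 0.1226]), 0.89)]
top scanner_grip [(array([0.4344, 0.3679, 0.2005]), 0.69)]
660 377
[(np.float64(0.004225831984894117), np.float64(21.0)), (np.float64(0.004297780861988954), np.float64(22.0)), (np.float64(0.004299080985355182), np.float64(20.0)), (np.float64(0.004530836475321686), np.float64(23.0))]
```

View pics/bin2.png

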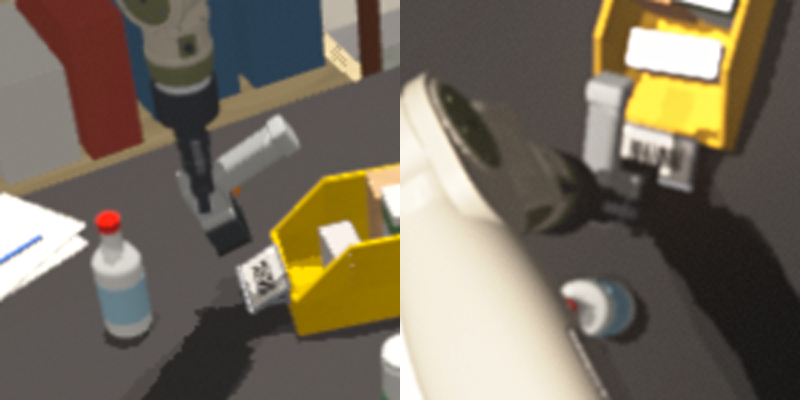

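Request:
send_rows(targets=[[0,0,0,0,255],[0,0,0,0,255],[0,0,0,0,255],[0,0,0,0,255],[0,0,0,0,255],[0,0,0,0,255],[0,0,0,0,255],[0,0,0,0,255],[0,0,0,0,255],[0,0,0,0,255],[0,0,0,0,255],[0,0,0,0,255]])

```text
clock: 21.7
tcp_pos: [0.4306, 0.3629, 0.1813]
orientation: [-0.0, -0.605, 0.796, -0.0]
wrist_force: [-0.1, 0.5, -2.2]
finger_gap: 0.0496
```

Run:
```python
from h import *
from workcell import eyes,monitor
np.set_printoptions(precision=4,suppress=True)
print(monitor.get_state()["tcp_pos"])
# independent: bin label centre from latest depth (both cams), unoccluded initial depth
for k in range(3):
  for n in("side","top"):
    eyes.read_camera(n)
    print(n,"lab",[(np.round(d["xyz"],4),round(d["conf"],2)) for d in eyes.tip_of("bin_label",n)][:1],"win",[(np.round(d["xyz"],4),round(d["conf"],2)) for d in eyes.tip_of("scanner_window",n) if d["xyz"][1]>.2 and d["xyz"][2]>.08])
```

```text
[0.4306 0.3629 0.1813]
side lab [(array([0.4943, 0.3477, 0.049 ]), 0.61)] win [(array([0.4587, 0.3547, 0.1303]), 0.79)]
top lab [(array([0.4956, 0.347 , 0.0427]), 0.72)] win [(array([0.461 , 0.3514, 0.1249]), 0.8)]
side lab [(array([0.4934, 0.3509, 0.0505]), 0.86)] win [(array([0.4576, 0.3563, 0.1278]), 0.75)]
top lab [(array([0.4955, 0.3479, 0.0458]), 0.74)] win [(array([0.4607, 0.3553, 0.1244]), 0.64)]
side lab [(array([0.4954, 0.3468, 0.0488]), 0.78)] win [(array([0.4617, 0.3554, 0.1267]), 0.61)]
top lab [(array([0.4956, 0.348 , 0.0443]), 0.87)] win [(array([0.4598, 0.353 , 0.1239]), 0.74)]
```

Request:
send_rows(targets=[[0.003,0,0,0,255],[0,0,0,0,255],[0,0,0,0,255],[0,0,0,0,255],[0,0,0,0,255],[0,0,0,0,255],[0,0,0,0,255],[0,0,0,0,255],[0,0,0,0,255],[0,0,0,0,255],[0,0,0,0,255],[0,0,0,0,255]])

```text
clock: 23.8
tcp_pos: [0.4336, 0.3629, 0.1813]
orientation: [-0.0, -0.605, 0.796, -0.0]
wrist_force: [0.0, -0.6, -1.8]
finger_gap: 0.0499
```

Request:
send_rows(targets=[[0,0,0.03,0,255],[0,0,0.04,0,255],[0,0,0.04,0,255],[0,0,0.04,0,255],[0.004,-0.027,0,-7,255],[0.008,-0.038,0,-7,255],[0.008,-0.038,0,-7,255],[0.008,-0.038,0,-7,255],[0.008,-0.038,0,-7,255],[0.008,-0.038,0,-7,255],[0.008,-0.038,0,-7,255],[0.008,-0.038,0,-7,255]])

```text
clock: 25.0
tcp_pos: [0.4937, 0.0684, 0.3315]
orientation: [0.0, -0.158, 0.988, -0.0]
wrist_force: [0.7, 0.5, -2.2]
finger_gap: 0.0495
```

Request:
send_rows(targets=[[0.008,-0.038,0,-7,255],[0.008,-0.038,0,-7,255],[0.008,-0.038,0,-7,255],[0.008,-0.038,0,-7,255],[0.008,-0.038,0,-7,255],[0.008,-0.038,0,-7,255],[0.008,-0.038,0,-7,255],[0.008,-0.038,0,-7,255],[0.008,-0.038,0,-7,255],[0.006,-0.03,0,-3,255],[0,0,0,0,255],[0,0,0,0,255]])

```text
clock: 26.2
tcp_pos: [0.5714, -0.3027, 0.3305]
orientation: [-0.001, 0.404, 0.915, 0.0]
wrist_force: [-0.7, 0.8, -2.5]
finger_gap: 0.0496
```

```bash
python3 snap.py ret1
```

```text
26.2 [ 0.5714 -0.3027  0.3305] [-0.0007  0.4038  0.9149  0.0004] [-0.7407  0.8286 -2.4853] 0.049571865397679854
side crop 302 131
side scanner_window [(array([ 0.5469, -0.3183,  0.2753]), 0.6)]
side scanner_grip [(array([ 0.5691, -0.3043,  0.349 ]), 0.63)]
top crop 337 134
top scanner_window []
top scanner_grip []
```

Request:
send_rows(targets=[[0.002,-0.03,-0.02,-7,255],[0.002,-0.03,-0.04,-7,255],[0,-0.0015,-0.04,0,255],[0,0,-0.04,0,255],[0,0,-0.03,0,255],[0,0,0,0,255],[0,0,0,0,255]])

```text
clock: 27.2
tcp_pos: [0.5757, -0.363, 0.162]
orientation: [-0.0, 0.512, 0.859, 0.0]
wrist_force: [0.2, -0.8, -1.4]
finger_gap: 0.0495
```

```bash
python3 snap.py ret2; python3 tilt.py ret2 "(.5755,-.3642,.16)" 28.4
```

```text
27.2 [ 0.5757 -0.363   0.162 ] [-0.0002  0.5116  0.8592  0.0001] [ 0.2095 -0.7505 -1.4044] 0.049520093661532844
side crop 312 190
side scanner_window [(array([ 0.5451, -0.3726,  0.1097]), 0.87)]
side scanner_grip [(array([ 0.5759, -0.3654,  0.1814]), 0.57)]
top crop 348 144
top scanner_window []
top scanner_grip []
660 671
[(np.float64(0.002770604048521457), np.float64(21.0)), (np.float64(0.002830561203213903), np.float64(22.0)), (np.float64(0.003007757732541646), np.float64(20.0)), (np.float64(0.003151006456232033), np.float64(23.0))]
```

View pics/ret2.png

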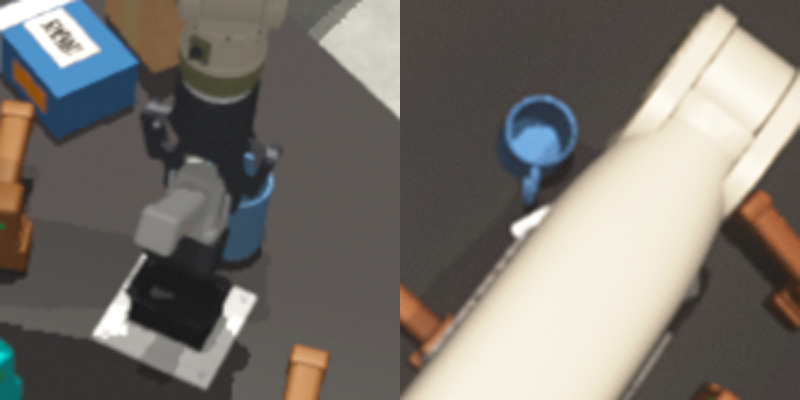

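Request:
send_rows(targets=[[0,-0.001,-0.025,0,255],[0,0,-0.02,0,255],[0,0,-0.01,0,255],[0,0,-0.005,0,255],[0,0,0,0,255]])

```text
clock: 28.0
tcp_pos: [0.5756, -0.3645, 0.1013]
orientation: [-0.0, 0.512, 0.859, 0.0]
wrist_force: [-0.4, 0.9, -1.9]
finger_gap: 0.0495
```

Request:
send_rows(targets=[[0,0,-0.004,0,255],[0,0,0,0,255]])

```text
clock: 28.2
tcp_pos: [0.576, -0.3648, 0.0979]
orientation: [0.001, 0.512, 0.859, -0.0]
wrist_force: [0.5, 0.1, -2.3]
finger_gap: 0.0494
```

Request:
send_rows(targets=[[-0.0044,-0.0024,-0.002,0,255],[-0.0044,-0.0024,0,0,255],[-0.0044,-0.0024,0,0,255],[0,0,0,0,255]])

```text
clock: 28.6
tcp_pos: [0.567, -0.3701, 0.0997]
orientation: [0.005, 0.511, 0.86, 0.004]
wrist_force: [8.8, 9.8, 10.7]
finger_gap: 0.0496
```

```bash
python3 snap.py un1
python3 - <<'E'
from workcell import monitor
import subprocess
t=monitor.get_state()["tcp_pos"]
print(subprocess.run(["python3","tilt.py","un1",str(tuple(float(x) for x in t)),"28.4"],capture_output=True,text=True).stdout)
E
```

```text
28.6 [ 0.567  -0.3701  0.0997] [0.0046 0.5109 0.8596 0.0037] [ 8.8114  9.8482 10.6958] 0.04958211929139063
side crop 308 208
side scanner_window [(array([ 0.543 , -0.3769,  0.0445]), 0.64)]
side scanner_grip [(array([ 0.5651, -0.3725,  0.1154]), 0.76)]
top crop 347 151
top scanner_window []
top scanner_grip []
660 639
[(np.float64(0.002584330651718651), np.float64(16.0)), (np.float64(0.0026972891828482555), np.float64(15.0)), (np.float64(0.002703203411943071), np.float64(17.0)), (np.float64(0.003040479298135604), np.float64(18.0))]
```

View pics/un1.png

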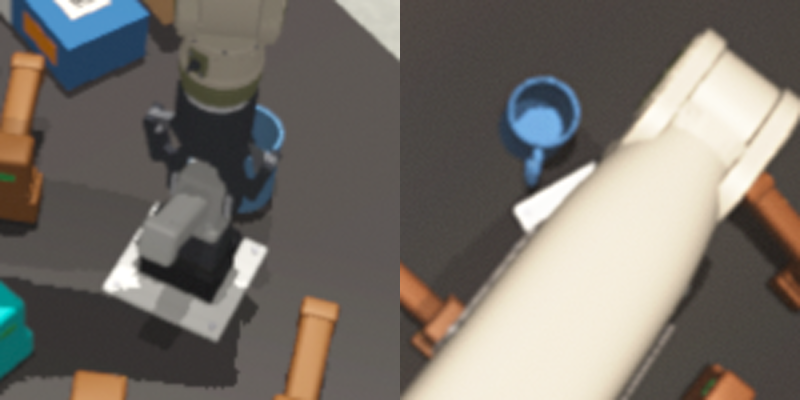

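Request:
send_rows(targets=[[-0.0044,-0.0014,0.002,0,255],[-0.0044,-0.0024,0,0,255],[0,0,0,0,255]])

```text
clock: 29.2
tcp_pos: [0.559, -0.3744, 0.103]
orientation: [0.006, 0.511, 0.86, 0.004]
wrist_force: [8.6, 10.3, 15.2]
finger_gap: 0.0496
```

Request:
send_rows(targets=[[-0.0044,-0.0024,0,0,255],[0,0,0,0,255]])

```text
clock: 29.4
tcp_pos: [0.5552, -0.3765, 0.104]
orientation: [0.006, 0.511, 0.86, 0.004]
wrist_force: [8.8, 12.7, 20.0]
finger_gap: 0.0496
```

```bash
cat > st.sh <<'E'
python3 snap.py $1; python3 - $1 <<'F'
from workcell import monitor
import subprocess,sys
t=monitor.get_state()["tcp_pos"]
print(subprocess.run(["python3","tilt.py",sys.argv[1],str(tuple(float(x) for x in t)),"28.4"],capture_output=True,text=True).stdout)
F
E
bash st.sh un2
```

```text
29.4 [ 0.5552 -0.3765  0.104 ] [0.0065 0.5105 0.8598 0.0039] [ 8.8011 12.6882 20.0342] 0.04955593581941391
side crop 306 211
side scanner_window [(array([ 0.5432, -0.378 ,  0.0458]), 0.74)]
side scanner_grip []
top crop 349 155
top scanner_window []
top scanner_grip []
660 659
[(np.float64(0.0022888173670580353), np.float64(9.0)), (np.float64(0.0023994409407877), np.float64(8.0)), (np.float64(0.00242527668477211), np.float64(10.0)), (np.float64(0.002685160261550252), np.float64(7.0))]
```

Request:
send_rows(targets=[[0,0,0.006,0,255],[-0.0044,-0.0024,0,0,255],[-0.0044,-0.0024,0,0,255],[0,0,0,0,255]])

```text
clock: 30.1
tcp_pos: [0.5446, -0.3821, 0.1087]
orientation: [0.005, 0.511, 0.86, 0.003]
wrist_force: [6.0, 8.8, 15.7]
finger_gap: 0.0496
```

```bash
bash st.sh un3
```

```text
30.1 [ 0.5446 -0.3821  0.1087] [0.005  0.511  0.8596 0.0026] [ 5.9634  8.8415 15.6594] 0.049642385703058275
side crop 305 213
side scanner_window [(array([ 0.5426, -0.3799,  0.0503]), 0.68)]
side scanner_grip [(array([ 0.5467, -0.3789,  0.1292]), 0.71)]
top crop 352 158
top scanner_window []
top scanner_grip []
660 643
[(np.float64(0.002307239958060966), np.float64(3.0)), (np.float64(0.002357199200938299), np.float64(4.0)), (np.float64(0.002372141410942404), np.float64(2.0)), (np.float64(0.002535690456882878), np.float64(5.0))]
```

View pics/un3.png

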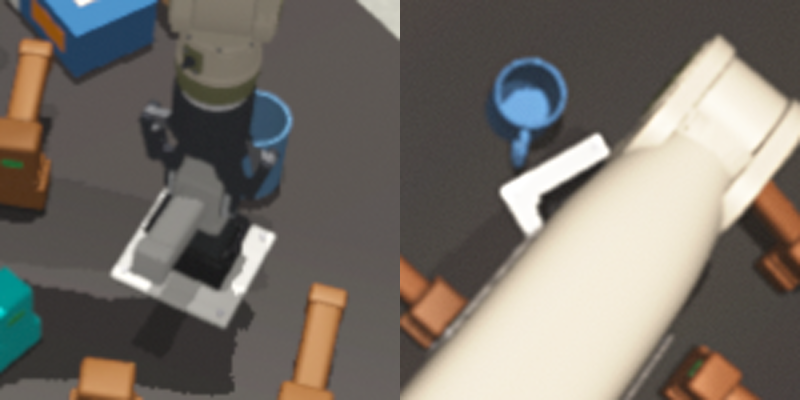

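Request:
send_rows(targets=[[-0.003,-0.0016,0.001,0,255],[-0.0025,-0.0014,0,0,255],[0,0,0,0,255],[0.003,0.0015,0.01,0,255],[0,0,0.02,0,255],[0,0,0.03,0,255],[0,0,0,0,255],[0,0,0,0,255]])

```text
clock: 31.2
tcp_pos: [0.538, -0.3849, 0.165]
orientation: [0.001, 0.512, 0.859, -0.0]
wrist_force: [-0.1, -0.7, -3.2]
finger_gap: 0.0499
```

```bash
bash st.sh un4
```

```text
31.2 [ 0.538  -0.3849  0.165 ] [ 0.0007  0.512   0.859  -0.0004] [-0.0721 -0.6951 -3.1794] 0.04985718337898772
side crop 305 201
side scanner_window [(array([ 0.5416, -0.3778,  0.1047]), 0.81)]
side scanner_grip [(array([ 0.5445, -0.3818,  0.1842]), 0.72)]
top crop 357 157
top scanner_window [(array([ 0.5404, -0.3792,  0.1036]), 0.61)]
top scanner_grip []
660 641
[(np.float64(0.002452144515653279), np.float64(1.0)), (np.float64(0.002512578021525673), np.float64(2.0)), (np.float64(0.0025920212830020458), np.float64(0.0)), (np.float64(0.002727575323645005), np.float64(3.0))]
```

View pics/un4.png

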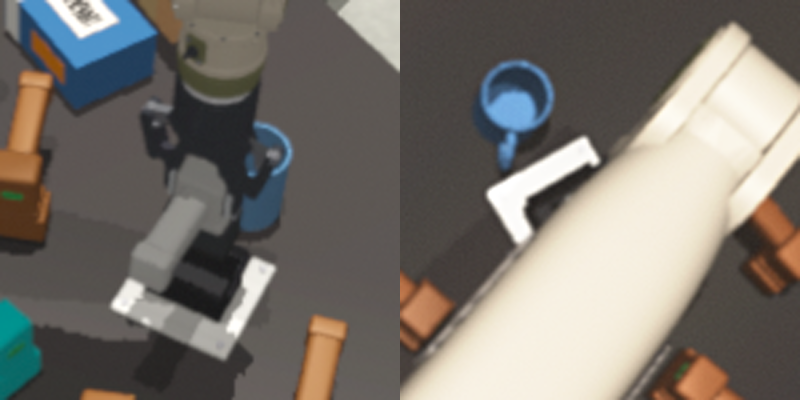

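Run:
```python
from tilt import *
from scipy.optimize import minimize
from scipy.spatial import cKDTree
A,_,_=get("lift",(.5497,-.3783,.3212),28.4)
for tag,tcp in(("un4",(.538,-.3849,.165)),("piv0",(.5497,-.3781,.1498)),("box2",None)):
    if tcp is None:continue
    B,_,_=get(tag,tcp,28.4)
    m=(A[...,0]>-.15)&(A[...,0]<.03)&(abs(A[...,1])<.03)&(A[...,2]<.045)&(A[...,2]>-.05)&((A[...,0]<-.025)|(abs(A[...,1])<.03));P=A[m]
    m=(B[...,0]>-.16)&(B[...,0]<.04)&(abs(B[...,1])<.04)&(B[...,2]<.06)&(B[...,2]>-.06);t=cKDTree(B[m])
    def f(p):
        c,s=np.cos(p[0]*10),np.sin(p[0]*10)
        R=np.c_[P[:,0]*c+P[:,2]*s+p[1],P[:,1]+p[3],-P[:,0]*s+P[:,2]*c+p[2]]
        return np.mean(np.minimum(t.query(R)[0],.01))*1000
    r=minimize(f,[0.002,0,0,0],method="Nelder-Mead",options=dict(initial_simplex=np.array([[0,0,0,0],[.01,0,0,0],[0,.005,0,0],[0,0,.005,0],[0,0,0,.005]]),maxiter=400))
    print(tag,"tilt",np.degrees(r.x[0]*10),"dx,dz,dy mm",r.x[1:]*1000,r.fun)
```

```text
un4 tilt -2.9954033853137156 dx,dz,dy mm [ 1.54999374  3.75680001 -0.29042251] 2.3255027780443647
piv0 tilt -0.16048162409736655 dx,dz,dy mm [-0.02630285  0.29463469 -0.20391721] 2.2477316272900834
```

Request:
send_rows(targets=[[0.0082,0.0044,0,0,255],[0,0,-0.02,0,255],[0,0,-0.02,0,255],[0,0,-0.015,0,255],[0,0,-0.01,0,255],[0,0,0,0,255]])

```text
clock: 32.1
tcp_pos: [0.5456, -0.3788, 0.0974]
orientation: [-0.002, 0.512, 0.859, 0.0]
wrist_force: [0.2, 0.6, -2.0]
finger_gap: 0.0493
```

Request:
send_rows(targets=[[0,0,-0.006,0,255],[0,0,-0.006,0,255],[0,0,0,0,255]])

```text
clock: 32.4
tcp_pos: [0.5459, -0.3797, 0.0869]
orientation: [-0.0, 0.512, 0.859, 0.0]
wrist_force: [-0.5, 0.4, -1.8]
finger_gap: 0.0495
```

No contact forces; the nose is about 18 mm above the cup floor and inside the walls.

Request:
send_rows(targets=[[0,0,-0.006,0,255],[0,0,-0.004,0,255],[0,0,0,0,255]])

```text
clock: 32.7
tcp_pos: [0.5457, -0.3796, 0.0766]
orientation: [-0.001, 0.512, 0.859, 0.0]
wrist_force: [-0.4, -0.4, -2.5]
finger_gap: 0.0496
```

Request:
send_rows(targets=[[0,0,-0.004,0,255],[0,0,-0.002,0,255],[0,0,0,0,255]])

```text
clock: 33.0
tcp_pos: [0.5459, -0.3797, 0.0709]
orientation: [-0.0, 0.512, 0.859, 0.0]
wrist_force: [0.5, -0.3, -2.7]
finger_gap: 0.0493
```

```bash
bash st.sh put1
```

```text
33.0 [ 0.5459 -0.3797  0.0709] [-0.0004  0.5119  0.859   0.0001] [ 0.5414 -0.2544 -2.703 ] 0.04927560533412337
side crop 303 221
side scanner_window [(array([ 0.5531, -0.3701,  0.0129]), 0.9)]
side scanner_grip [(array([ 0.5514, -0.3797,  0.0911]), 0.75)]
top crop 348 159
top scanner_window []
top scanner_grip []
660 619
[(np.float64(0.002426707083860118), np.float64(-1.0)), (np.float64(0.0024751683764089563), np.float64(0.0)), (np.float64(0.002536715944906001), np.float64(-2.0)), (np.float64(0.0026869128320528165), np.float64(1.0))]
```

View pics/put1.png

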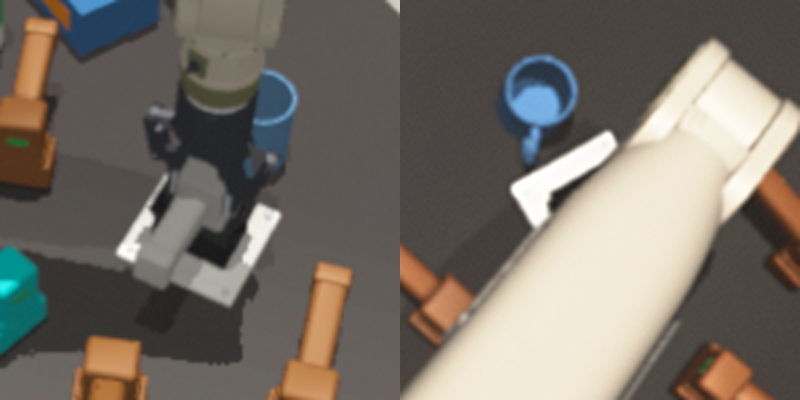

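Nearly seated (side view: nose fully in the cup at (215,240)). Lowering the last millimetres until it touches.

Request:
send_rows(targets=[[0,0,-0.002,0,255],[0,0,0,0,255]])

```text
clock: 33.5
tcp_pos: [0.5465, -0.3801, 0.0703]
orientation: [0.001, 0.512, 0.859, -0.0]
wrist_force: [-1.3, 0.9, 1.9]
finger_gap: 0.0495
```

Request:
send_rows(targets=[[0,0,-0.002,0,255],[0,0,0,0,255]])

```text
clock: 33.7
tcp_pos: [0.5465, -0.38, 0.0702]
orientation: [0.001, 0.512, 0.859, -0.0]
wrist_force: [-2.9, 3.9, 12.6]
finger_gap: 0.0494
```

Floor contact (12.6 N). Relieving, then opening.

Request:
send_rows(targets=[[0,0,0.0015,0,255],[0,0,0,0,95],[0,0,0,0,80],[0,0,0,0,60],[0,0,0,0,30],[0,0,0,0,0],[0,0,0,0,0],[0,0,0,0,0],[0,0,0,0,0]])

```text
clock: 34.6
tcp_pos: [0.5461, -0.3798, 0.0688]
orientation: [-0.0, 0.512, 0.859, 0.0]
wrist_force: [0.1, 0.1, -0.4]
finger_gap: 0.0857
```

Request:
send_rows(targets=[[0,0,0.01,0,0],[0,0,0.02,0,0],[0,0,0.03,0,0],[0,0,0.04,0,0],[0,0,0.05,0,0],[0,0,0.05,0,0],[0,0,0.05,0,0],[0,0.03,0,0,0],[0,0.04,0,0,0],[-0.02,0.04,0,0,0],[-0.02,0.04,0,0,0],[-0.02,0.04,0,0,0]])

```text
clock: 35.8
tcp_pos: [0.4852, -0.1883, 0.3196]
orientation: [0.0, 0.512, 0.859, 0.0]
wrist_force: [0.3, 0.1, -0.2]
finger_gap: 0.0856
```

Request:
send_rows(targets=[[-0.01,0.04,0.02,0,0],[-0.01,0.04,0.02,0,0],[0,0.04,0,0,0],[0,0.04,0,0,0],[0,0.04,0,0,0],[0,0.04,0,0,0],[0,0,0,0,0],[0,0,0,0,0]])

```text
clock: 36.6
tcp_pos: [0.4659, 0.051, 0.3597]
orientation: [0.001, 0.511, 0.86, 0.0]
wrist_force: [-0.3, 0.2, 0.9]
finger_gap: 0.0855
```

Run:
```python
from workcell import monitor, eyes
from h import *
np.set_printoptions(precision=4,suppress=True)
print(monitor.get_state()["clock"],monitor.get_state()["tcp_pos"])
o=[]
for n,(a,b,c,d) in (("side",(300,220,460,380)),("top",(360,180,520,340))):
    r=eyes.read_camera(n);o.append(cv2.resize(r["img"][b:d,a:c,::-1],(400,400),interpolation=cv2.INTER_CUBIC));np.savez(f"{n}_end.npz",**r)
    cv2.imwrite(f"pics/{n}_end.png",r["img"][...,::-1])
    for k in("scanner_window","scanner_grip","holder"):
        print(n,k,[(np.round(q["xyz"],4),round(q["conf"],2)) for q in eyes.tip_of(k,n) if np.hypot(q["xyz"][0]-.55,q["xyz"][1]+.377)<.05])
    for k in("carton","can","cleaner","mug","box"):
        print(n,k,[np.round(q["xyz"],3) for q in eyes.tip_of(k,n)][:2])
    W=cloud(r)-np.load(f"{n}0.npz")["pose"][:3,3]*0;c=np.array([.5496,-.377]);a=np.radians(28.4);x=np.array([np.cos(a),np.sin(a)]);y=np.array([-x[1],x[0]])
    d=W[...,:2]-c;px=d@x;py=d@y;m=(px>-.15)&(px<.03)&(abs(py)<.035)&(W[...,2]>.088)&(W[...,2]<.15)
    for lo,hi in((-.12,-.09),(-.09,-.06),(-.06,-.03),(-.03,0),(0,.03)):
        q=m&(px>lo)&(px<hi);print(n,lo,q.sum(),"z",np.percentile(W[q][:,2],[5,50,95]),"y",np.percentile(py[q],[2,50,98]))
    print("x",np.percentile(px[m&(W[...,2]>.105)],[1,99]))
cv2.imwrite("pics/end.png",cv2.hconcat(o))
```

```text
36.6 [0.4659 0.051  0.3597]
side scanner_window [(array([ 0.5502, -0.3723,  0.0134]), 0.73)]
side scanner_grip [(array([ 0.5538, -0.3766,  0.0887]), 0.71)]
side holder [(array([ 0.5483, -0.3785,  0.0016]), 0.92)]
side carton [array([ 0.792, -0.02 , -0.   ]), array([ 0.647, -0.02 ,  0.069])]
side can [array([ 0.497, -0.014,  0.001]), array([ 0.518,  0.344, -0.003])]
side cleaner [array([0.33 , 0.406, 0.002])]
side mug [array([ 0.666, -0.314,  0.002])]
side box [array([ 0.64 , -0.016, -0.005])]
side -0.12 134 z [0.1003 0.1223 0.1273] y [-0.0172 -0.0032  0.0158]
side -0.09 118 z [0.0985 0.1156 0.1214] y [-0.016  -0.0056  0.0149]
side -0.06 123 z [0.0985 0.1123 0.1175] y [-0.016 -0.003  0.015]
side -0.03 201 z [0.0934 0.1122 0.1183] y [-0.0243 -0.0045  0.0232]
side 0 125 z [0.104  0.1143 0.1188] y [-0.0246 -0.002   0.0239]
x [-0.1275  0.0194]
top scanner_window [(array([ 0.5518, -0.375 ,  0.006 ]), 0.66)]
top scanner_grip [(array([ 0.5543, -0.3733,  0.0917]), 0.93)]
top holder [(array([ 0.5534, -0.3742,  0.0022]), 0.68)]
top carton [array([ 0.798, -0.019, -0.003])]
top can [array([ 0.498, -0.013, -0.002]), array([ 0.552, -0.372,  0.091])]
top cleaner [array([ 0.329,  0.409, -0.001]), array([ 0.644, -0.021,  0.072])]
top mug [array([ 0.668, -0.315, -0.001])]
top box [array([ 0.642, -0.019,  0.002]), array([0.519, 0.341, 0.004])]
top -0.12 147 z [0.1038 0.1217 0.1289] y [-0.0166  0.0012  0.0154]
top -0.09 138 z [0.0981 0.1148 0.1205] y [-0.0157  0.003   0.0149]
top -0.06 136 z [0.0972 0.1106 0.1167] y [-0.0157  0.0022  0.0163]
top -0.03 183 z [0.098  0.1116 0.1183] y [-0.0238  0.003   0.0245]
top 0 151 z [0.0984 0.1134 0.1196] y [-0.0236  0.0027  0.025 ]
x [-0.1228  0.0206]
```

View pics/end.png

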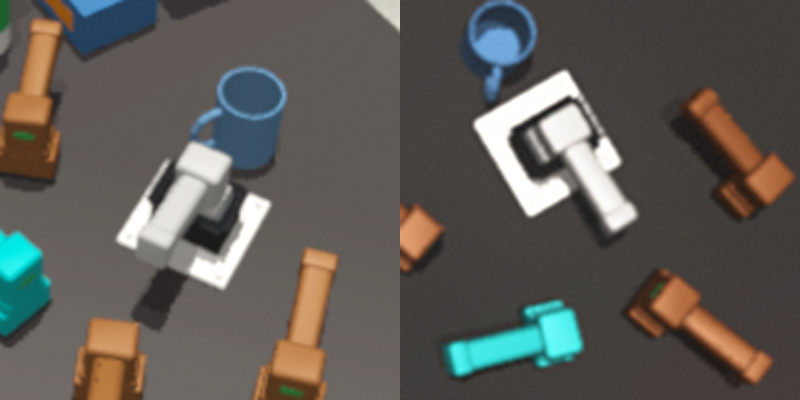

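View pics/side_end.png

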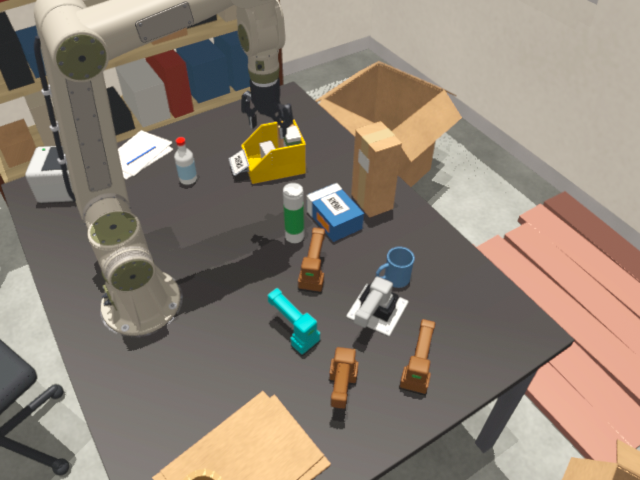

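The scanner stands upright in the cup with the same profile as at the start, everything else is in place, and the arm is clear in the air.

```bash
python3 -c "
from workcell import ticket
print(ticket.hand_in())"
```

```text
the job is handed in; nothing more can be done
None
```

Both labels were scanned, box first and then bin, and the scanner is back in its holder. I handed the job in at about 37 s, and no verdict was reported.

- **Box label:** I held the scanner square over it, about 117 mm off and roughly 3 mm off centre, for more than 1.5 s.
- **Bin tag:** The moves can't tilt the tool, so I swung the scanner in the grip by pushing its nose against the fixed cup wall. I read the tag from about 85 mm with the handle over the bin, in two holds of over 1 s. The estimated aim error was up to 4 mm.
- **Return:** I turned the scanner back upright against the cup, lowered it until it touched the floor and let go.

**Final checks:** The scanner's position and height profile match the start to 1–2 mm. The window reads 6–13 mm above the desk (top camera 6 mm, side camera 13 mm). The head-top height is unchanged, so I trust it is seated. Box, carton, can, bottle and mug are where they were to about 4 mm, and the arm is clear of everything.

**Where measurements disagreed:**
- **Tilt at the bin:** estimates ran from 20 to 24° against the tag's 30°, so the beam was 6–10° off square, inside the 17° limit.
- **Slip in the grip:** while I straightened it, the scanner slid about 4 mm in the fingers (up to 20 N at the wrist) and ended about 3° off upright. It straightened when it settled in the cup.

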